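# Lock the push-and-turn cap on the contact-cleaner bottle

## Task

Close the contact-cleaner bottle so nobody can open it by accident: pick up the orange cap, set it over the bottle's neck, then press it down against its spring and turn it clockwise until the lugs are caught, and let go so it stays locked down by itself. Be gentle with the plastic neck, it cracks if you ram it or force the turn, and leave the screwdriver, the drive and the battery where they lie.

Things in the scene. Friction and masses are not known exactly. Their poses are not given: they have to be found in the camera images.
- cap: Orange push-and-turn cap, about 70 g, upright on the table, mouth down. Origin: centre of its lower rim, z up. Round skirt 57 mm across (49 mm inside) and 28 mm high, closed by a 4 mm roof whose underside is 24 mm above the rim.
- wing (a point): Top centre of the cap's wing, the part to grip: a straight bar on the roof, 46 mm long along the cap's x, 26 mm thick along y, from 28 to 50 mm above the rim. Fingertips gripping it can push on the flat roof beside it.
- lugs (a point): Centre of the underside of the cap's 4 inner lugs, 2 mm above its rim. They point inward along the cap's +x, +y, -x and -y, each 14 degrees wide and 4 mm high, with a 39 mm circle free between them.
- bottle: Blue cleaner bottle fixed in a round grey holder (116 mm wide) on the table. Origin: centre of the holder's underside, z up. White collar 45 mm across near the top of the 36.6 mm thick neck, with 4 gaps 90 degrees apart, 22 degrees wide, that let the cap's lugs down. It cracks if the cap (or robot) bears on it with over 45 N in any direction; the lugs work 21 mm from its axis.
- mark (a point): Yellow mark on the holder, on the bottle's +x side. The collar was pressed on by hand: its gaps lie anywhere within 34 degrees (0.6 rad) either way of the bottle's x and y axes; this is not measured and must be found by feel or sight.
- rim (a point): Centre of the neck's top rim (23 mm across, tapered, slippery plastic), 144 mm above the table. A black spring plunger, 19 mm wide, stands 11 mm out of it and pushes the cap's roof up; it moves from about 2 N and gains 0.7 N per mm, down to the rim (solid, about 10 N).
- neck (a point): On the bottle's axis at the collar's top faces, 135 mm above the table. Cap rim height from here: -2 mm, lugs on top of the collar; -4 mm, lugs in the gaps, on the spring, not locked; below -12.5 mm they clear the ledges and the cap turns clockwise (from above): 33 degrees from mid-gap to mid-catch (7 either way holds), stop at 40; -15 mm, solid bottom; let go there it springs up to -10 mm, locked.
- screwdriver: Red-handled screwdriver, 170 mm, lying on the table; leave it. Origin at its middle underside.
- drive: Silver laptop drive, 100 x 70 x 9.5 mm, lying flat; leave it. Origin: centre of its underside.
- battery: Black laptop battery, 50 x 200 x 20 mm, lying flat; leave it. Origin: centre of its underside.
There are look-alikes about, which are no part of the job. Of the things like the cap, leave any that is red; of the rest the larger one is meant. There is more than one size of the bottle; the job needs the larger.

How it is judged:
By the outcome, as a careful person would: the job done as asked, in the order asked, and still so for the second after the job is handed in, with the robot touching nothing.
It also fails if it takes over 72 s, if anything falls off the work surface, if the arm or the gripper's body presses on something with over 40 N, if the wrist force passes 120 N, or if a joint passes its speed limit or range.

## Robot

A 6-joint arm with a two-finger parallel gripper is mounted at the origin on the work surface. World frame = base frame: x ahead of the robot, y to its left, z up, the work surface at z = 0. Lengths are in m, angles in rad, forces in N, time in s.
With the tool pointing down it reaches from about 0.275 to 0.875 m from the base axis. Payload 12.5 kg.
Tool frame: the origin (TCP) lies at the very end of the fingers, on their centre line; the grasp point (between the pads) lies 19 mm behind it; z points along the fingers, y is the line along which they close (so a half turn about z gives the same grasp; the last joint's range is limited). The gripper opens to 85 mm and grips with 20 to 120 N. Pads are 22 mm wide; open, the fingers measure 114 mm over their backs; the gripper's body (76 mm by 85 mm) begins 54 mm behind the grasp point. The pads swing forward as they close: fully open they stand 13 mm farther back than shut.
Start: joints at [-1.191, 0.351, 1.652, -0, 1.139, -0.085], TCP at [0.247, -0.492, 0.231] pointing down, gripper open.
Joint ranges: [-2.75, 2.75], [-0.79, 2.1], [0.01, 2.65], [-1.57, 4.71], [0.07, 3.14], [-2.87, 2.87]. Speed limits (rad/s): [2.22, 2.22, 2.79, 3.14, 3.14, 3.14].

## Interface

Orientations are given as a 3x3 rotation matrix whose columns are the frame's x, y, z axes.
In Python, from bench import manip gives the robot as it stands. Calls block until the motion is done:
- manip.move_ptp(position, orientation): joint-space move of the TCP to a pose.
- manip.move_l(position, attitude=None, max_speed=0.15): straight line of the TCP; attitude=None keeps the orientation; max_speed is the mean speed in m/s.
- manip.move_j(angles): joint-space move.
- manip.set_gripper(opening, effort=None): opening from 0.0 (shut) to 1.0 (fully open); effort is the grip in N (None keeps the last); returns when the fingers have stopped.
- manip.dwell(seconds).
- manip.inverse_kinematics(position, orientation): joint angles nearest the present ones, or None.
- manip.grab_frame(name): name is "side" or "top" or "wrist"; returns (picture, depth): 400x640x3 uint8, red, green, blue; 400x640 float32, m along the optical axis (not along the pixel's ray), 0 where there is no reading.
- manip.get_calibration(name): a dict with "camera_matrix" (3x3 intrinsics, pixels), "k1" (the pictures are not rectified: a ray, as slopes to the right and down, at radius r is drawn at 1 + k1 r^2 times it, then the intrinsics apply), "R" (3x3) and "t" (3): a world point X has camera coordinates R X + t. Camera axes: x right, y down, z forward; pixel columns grow to the right and rows downward; lengths in m; the calibration is good to about 2 mm. A picture is of the moment at which its call begins: read the wrist's pose just before it. get_calibration takes no time and is no camera call; for the wrist camera it gives the pose at the moment of the call.
A pose or a line that the arm cannot do raises manip.Unreachable and nothing moves.
- manip.sign_off(): hands the job in; it is judged then, once.
Trained networks look in the newest picture that a camera, given by its name, has taken for a name from the list of things; names that differ only in an ending like _2 or _b are one class to them, and where a whole thing is asked for, a point or a joint stands for the part that bears it (a point fixed in the world has none). Each returns a list of dicts, best first, with "confidence" (0 to 1); they miss things now and then, are a little off and sometimes report something else, mostly with a low value. They report only what shows in the picture. A call takes as long as a camera call. They do not tell look-alikes from the thing itself.
- manip.look_for(camera, name): "at" ([x, y, z] in m, in world coordinates, good to about 4 mm: the middle of the surface that is visible of it).
Readings, each from a call of its own:
- manip.current_time(): time.
- manip.current_qpos(): joint angles.
- manip.current_joint_vel(): joint speeds.
- manip.current_joint_torque(): joint torques, N m.
- manip.current_ee_pos(): TCP position.
- manip.current_tcp_rot(): TCP orientation.
- manip.current_force(): force on the tool from outside, world axes, zero at the start.
- manip.current_ft_torque(): the same for the moment, N m.
- manip.current_grip_width(): opening from 0.0 (shut) to 1.0 (fully open).
- manip.current_grip_force(): force on a finger pad.
Only numpy, scipy, OpenCV 4.12 (cv2) and the standard library are available. Lean on these libraries where they do the work, as an engineer would, in place of code of your own. Each camera call takes 0.05 s, during which the arm holds its last target. There are 200 camera calls.

## Working session

There is one attempt and no reset: what is moved stays moved. The work goes in short steps, each a Python script; the robot and the scene stay as the last script left them, time stands still between calls to the robot, and variables do not carry over. Pictures are saved under pics/ and viewed, at most 10 in all, crops included, and the job is handed in when it is done.

```bash
mkdir -p pics
cat > h.py <<'E'
import numpy as np, cv2
from bench import manip as m
def grab(n,f=None):
    c=m.get_calibration(n); p,d=m.grab_frame(n)
    if f: cv2.imwrite('pics/'+f,cv2.cvtColor(p,cv2.COLOR_RGB2BGR))
    return p,d,c
def cloud(d,c):
    K=np.array(c['camera_matrix']); k=c['k1']
    v,u=np.mgrid[0:d.shape[0],0:d.shape[1]]
    x=(u-K[0,2])/K[0,0]; y=(v-K[1,2])/K[1,1]
    D=np.array([k,0,0,0.]); 
    q=cv2.undistortPoints(np.stack([u,v],-1).reshape(-1,1,2).astype(np.float64),K,D).reshape(d.shape+(2,))
    P=np.dstack([q[...,0]*d,q[...,1]*d,d])
    return (P-np.array(c['t']))@np.array(c['R'])
def proj(X,c):
    X=np.atleast_2d(X).astype(float); R=np.array(c['R'])
    return cv2.projectPoints(X,cv2.Rodrigues(R)[0],np.array(c['t'],float),np.array(c['camera_matrix'],float),np.array([c['k1'],0,0,0.]))[0].reshape(-1,2)
E
python3 - <<'E'
from h import *
for n in('top','side'):
    p,d,c=grab(n,n+'.png'); print(n,-np.array(c['R']).T@np.array(c['t']))
    for o in('cap','bottle','mark','rim'):
        for r in m.look_for(n,o): print(o,np.round(r['at'],3),round(r['confidence'],2),proj(r['at'],c).round()[0])
E
```

```text
top [ 0.39419011 -0.00577076  1.10366293]
cap [ 0.391 -0.098  0.031] 0.81 [356. 245.]
cap [ 0.507 -0.099  0.032] 0.65 [357. 202.]
cap [ 0.533 -0.191  0.021] 0.61 [390. 194.]
bottle [0.39  0.118 0.017] 0.66 [278. 244.]
bottle [0.542 0.076 0.069] 0.65 [293. 187.]
mark [0.535 0.084 0.075] 0.96 [289. 189.]
mark [0.391 0.117 0.018] 0.77 [278. 244.]
rim [0.54  0.078 0.073] 0.88 [292. 187.]
rim [0.393 0.118 0.015] 0.8 [278. 243.]
rim [ 0.506 -0.094  0.021] 0.29 [355. 203.]
side [ 0.3624794  -0.72815138  0.69711629]
cap [ 0.51  -0.116  0.025] 0.92 [334. 263.]
cap [ 0.529 -0.202  0.015] 0.79 [353. 295.]
cap [ 0.389 -0.116  0.03 ] 0.77 [278. 271.]
bottle [0.546 0.062 0.06 ] 0.69 [331. 198.]
bottle [0.389 0.111 0.04 ] 0.6 [266. 202.]
mark [0.385 0.11  0.04 ] 0.79 [264. 202.]
mark [0.547 0.061 0.062] 0.55 [331. 198.]
rim [0.388 0.107 0.037] 0.95 [265. 204.]
```

View pics/top.png

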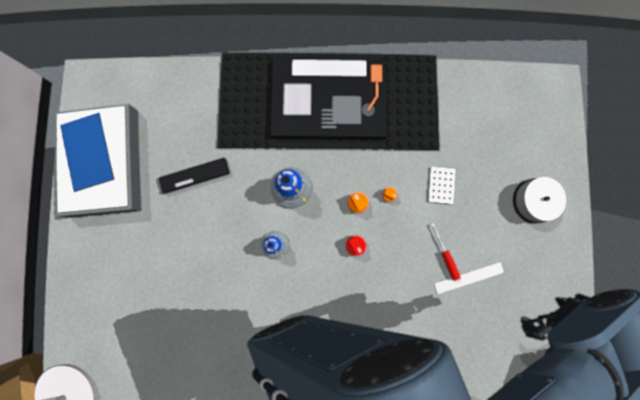

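View pics/side.png

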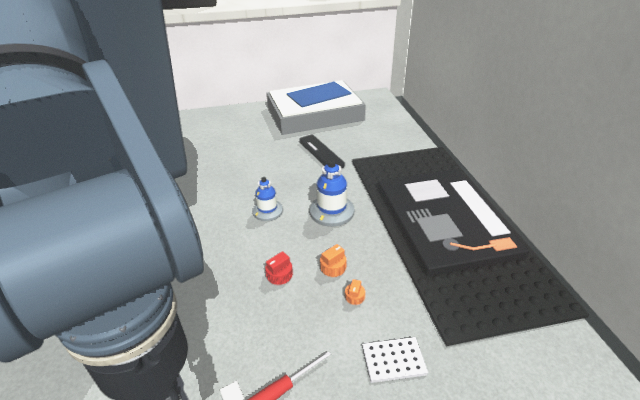

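Candidates in top view: the red cap (356,245) is out, and the small orange cap (390,194) is too small. The larger orange cap at (358,203) is the one meant. Of the bottles, I take the larger at (290,186) over the smaller at (273,244). Next I check them close up with the wrist camera.

Run:
```python
from h import *
R=m.current_tcp_rot(); c=m.get_calibration('wrist')
cw=-np.array(c['R']).T@np.array(c['t'])
print(R.round(3)); print('cam in tool',(R.T@(cw-m.current_ee_pos())).round(3)); print((np.array(c['R'])@R).round(3)); print(c['camera_matrix'],c['k1'])
off=R@ (R.T@(cw-m.current_ee_pos()))
Rd=np.array([[1,0,0],[0,-1,0],[0,0,-1.]])
off=Rd@(R.T@(cw-m.current_ee_pos()))
z=(np.array(c['R'])@R)[2]; print('axis world',Rd@z)
ax=Rd@z
def goto(X,h):
    # camera looks at X from height h above
    s=h/-ax[2]; p=X-ax*s-off; m.move_ptp(p,Rd); return p
print(goto(np.array([.52,-.0,.08]),.30)); 
p,d,c=grab('wrist','w1.png'); np.savez('w1.npz',p=p,d=d,**{k:np.array(v) for k,v in c.items()})
for o in('cap','rim','mark'):
    for r in m.look_for('wrist',o): print(o,np.round(r['at'],3),round(r['confidence'],2),proj(r['at'],c).round()[0])
print(m.current_time())
```

```text
[[ 0.894  0.448 -0.   ]
 [ 0.448 -0.894  0.   ]
 [ 0.    -0.    -1.   ]]
cam in tool [ 0.065  0.    -0.143]
[[ 0.001  1.    -0.   ]
 [-0.966  0.001 -0.259]
 [-0.259  0.001  0.966]]
[[279.85893646   0.         315.52666505]
 [  0.         279.85893646 198.27923469]
 [  0.           0.           1.        ]] -0.04379542027821183
axis world [-2.58678373e-01 -6.39093925e-04 -9.65963297e-01]
[0.53520217 0.00062255 0.23721121]
cap [ 0.518 -0.097  0.033] 0.96 [391. 191.]
cap [ 0.538 -0.186  0.021] 0.92 [457. 174.]
cap [ 0.405 -0.089  0.026] 0.75 [378. 267.]
cap [0.564 0.069 0.102] 0.27 [245. 161.]
rim [0.56  0.069 0.102] 0.7 [246. 166.]
rim [0.398 0.104 0.02 ] 0.69 [243. 269.]
mark [0.56  0.072 0.102] 0.94 [243. 165.]
mark [0.4   0.106 0.022] 0.93 [241. 269.]
mark [0.586 0.337 0.02 ] 0.41 [ 59. 138.]
2.75
```

View pics/w1.png

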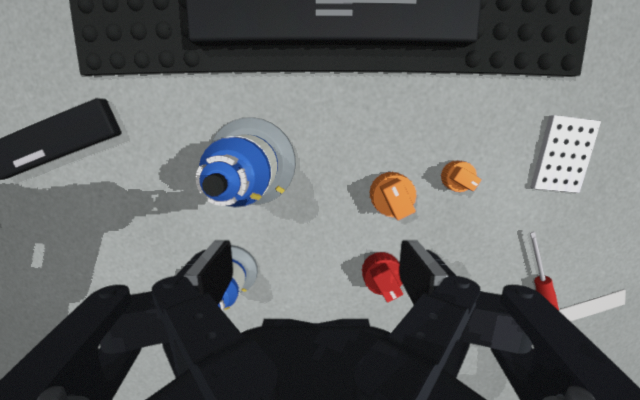

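Confirmed: large bottle at (235,170), large orange cap at (393,195), with the red cap at (383,275) and the small orange cap at (460,177) left alone. Now one close view of each: bottle first, then cap.

Run:
```python
from h import *
Rd=np.array([[1,0,0],[0,-1,0],[0,0,-1.]])
off=Rd@np.array([.065,0,-.143]); ax=np.array([-.2587,0,-.966])
z=np.load('w1.npz'); P=cloud(z['d'],z)
hsv=cv2.cvtColor(z['p'],cv2.COLOR_RGB2HSV)
ors=(hsv[...,0]>8)&(hsv[...,0]<20)&(hsv[...,1]>150)
near=lambda P,x,y,r:np.hypot(P[...,0]-x,P[...,1]-y)<r
print('cap top mean',P[ors&near(P,.518,-.1,.06)&(P[...,2]>.044)].mean(0).round(4))
hold=near(P,.55,.075,.1)&(P[...,2]>.12); print('neck',P[hold].mean(0), P[hold].max(0))
nk=P[hold].mean(0)
for n,X,h in(('b',np.array([nk[0],nk[1],.14]),.21),('c',np.array([.51,-.1,.05]),.2)):
    m.move_ptp(X-ax*h/.966-off,Rd); p,d,c=grab('wrist','w_%s.png'%n)
    np.savez('w_%s.npz'%n,p=p,d=d,**{k:np.array(v) for k,v in c.items()})
a=[cv2.imread('pics/w_%s.png'%n)[60:360,140:500] for n in'bc']
cv2.imwrite('pics/w2.png',np.hstack(a))
print(m.current_time())
```

```text
cap top mean [ 0.5101 -0.1027  0.0499]
neck [0.55066463 0.02914619 0.3158682 ] [0.60057037 0.10769004 0.37996412]
3.8583
```

View pics/w2.png

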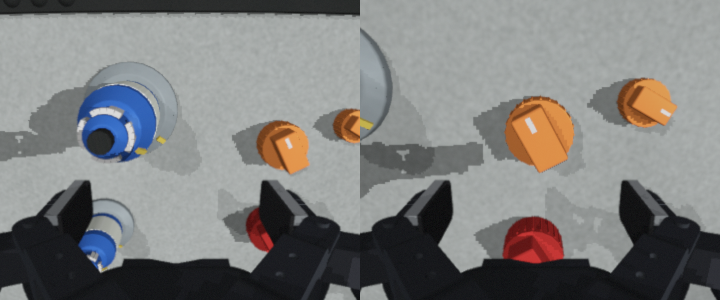

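The bottle view in w2 is off-centre (aim spoilt by finger pixels), while the cap at about (540,135) in the crop is clear with its wing visible. I retake the bottle closer with the TCP kept behind it.

Run:
```python
from h import *
Rd=np.array([[1,0,0],[0,-1,0],[0,0,-1.]])
z=np.load('w_c.npz'); P=cloud(z['d'],z); hsv=cv2.cvtColor(z['p'],cv2.COLOR_RGB2HSV)
ors=(hsv[...,0]>8)&(hsv[...,0]<20)&(hsv[...,1]>100)
near=np.hypot(P[...,0]-.51,P[...,1]+.1)<.05
q=P[near&(P[...,2]>.045)&(P[...,2]<.055)]
r=cv2.minAreaRect((q[:,:2]*1000).astype(np.float32)); print('wing',r,len(q),q.mean(0))
z=np.load('w_b.npz'); P=cloud(z['d'],z); hsv=cv2.cvtColor(z['p'],cv2.COLOR_RGB2HSV)
s=(np.hypot(P[...,0]-.545,P[...,1]-.075)<.06)&(P[...,2]>.15)&(P[...,2]<.165)
nk=P[s].mean(0); print('plunger',nk,s.sum())
m.move_ptp(np.array([nk[0]-.095,nk[1],.165]),Rd); p,d,c=grab('wrist','w_b2.png')
np.savez('w_b2.npz',p=p,d=d,**{k:np.array(v) for k,v in c.items()})
P=cloud(d,c)
s=(np.hypot(P[...,0]-.545,P[...,1]-.075)<.06)&(P[...,2]>.15)&(P[...,2]<.165)
print('plunger',P[s].mean(0),s.sum())
# rectified top view at collar height z=.135, 0.1 mm
for off in [0]:
    c0=P[s].mean(0)[:2]; g=np.linspace(-.03,.03,600)
    X,Y=np.meshgrid(g,g[::-1]); pts=np.stack([X+c0[0],Y+c0[1],0*X+.135],-1).reshape(-1,3)
    uv=proj(pts,c).reshape(600,600,2).astype(np.float32)
    im=cv2.remap(p,uv[...,0],uv[...,1],cv2.INTER_LINEAR)
    cv2.imwrite('pics/rect.png',im[...,::-1])
u=P[s].mean(0); print(proj(u,c), m.current_time())
```

```text
wing ((508.9797668457031, -103.45149230957031), (46.0676155090332, 26.119953155517578), 28.134557723999023) 2065 [ 0.51015221 -0.10330274  0.05003661]
plunger [0.55180455 0.08412684 0.15489417] 547
plunger [0.5508121  0.08474031 0.15508163] 1152
[[313.2763238   66.44223728]] 4.7167
```

View pics/rect.png

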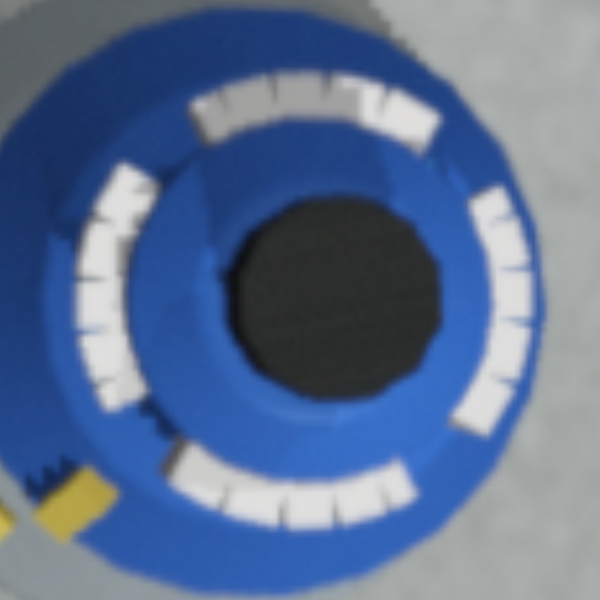

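Rectified view (10 px/mm, +x right, +y up): collar centre is at about (303,301), and the four gaps are centred at about 41°, 131°, 220° and 312°, so 41° mod 90°. The wing's long axis is at 28.1°. Grasping now.

```bash
cat >> h.py <<'E'
def Rz(deg):
    a=np.radians(deg); return np.array([[np.cos(a),np.sin(a),0],[np.sin(a),-np.cos(a),0],[0,0,-1]])
E
python3 - <<'E'
from h import *
im=cv2.imread('pics/rect.png'); v=im.min(2).astype(float)
# refine collar circle & gaps
w=(v>120).astype(np.uint8); 
pts=np.argwhere(w)[:,::-1].astype(float); r=np.hypot(*(pts-[303,301]).T); pts=pts[(r<245)&(r>180)]
(cx,cy),rad=cv2.minEnclosingCircle(pts.astype(np.float32)); print('circle',cx,cy,rad)
a=np.radians(np.arange(0,360,.5)); R=208
s=np.mean([[v[int(round(cy-rr*np.sin(t))),int(round(cx+rr*np.cos(t)))] for t in a] for rr in(200,208,215)],0)
g=a[s<90]; k=np.exp(4j*g).mean(); print('gap',np.degrees(np.angle(k))/4, len(g)*.5/4)
for d in(28.1,208.1,41.1,8.1): 
    q=m.inverse_kinematics(np.array([.551,.085,.2]),Rz(d)); print(d,None if q is None else np.round(q,2))
C=np.array([.5090,-.1034]); 
m.set_gripper(.62,80)
m.move_ptp(np.array([*C,.10]),Rz(28.1))
m.move_l(np.array([*C,.031]),max_speed=.08)
print(m.current_force())
m.set_gripper(0.0,80)
print(m.current_grip_width(),m.current_grip_force(),m.current_force(),m.current_ft_torque(),m.current_time())
m.move_l(np.array([*C,.24]),max_speed=.12)
print(m.current_grip_width(),m.current_grip_force(),m.current_force(),m.current_ft_torque(),m.current_time())
grab('wrist','held.png')
E
```

```text
circle 311.3233947753906 300.6697082519531 237.17538452148438
gap 41.147571490521905 19.75
28.1 [ 0.07  0.4   1.66 -0.    1.08  1.15]
208.1 [ 0.07  0.4   1.66 -0.    1.08 -1.99]
41.1 [ 0.07  0.4   1.66 -0.    1.08  0.92]
8.1 [ 0.07  0.4   1.66 -0.    1.08  1.5 ]
[ 0.27922667 -0.17891607  0.33210455]
0.28172091915326986 79.34461712837219 [-2.40506248 -0.07909753  6.68134671] [ 0.00619047  0.24880792 -0.03816012] 7.35
0.2797990388614983 78.51791024208069 [-0.25834823 -0.08908775 -0.17435039] [ 0.043743    0.02220121 -0.03561663] 9.2417
```

View pics/held.png

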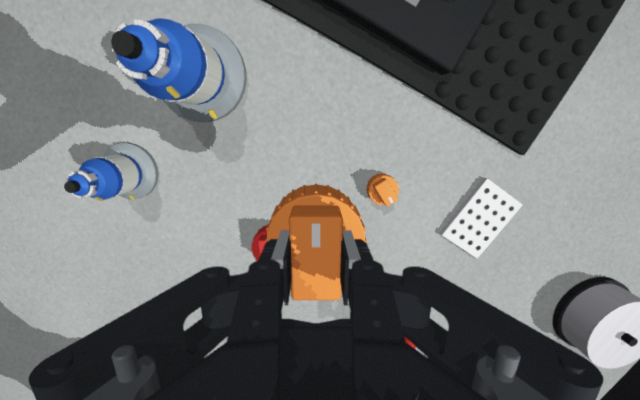

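The cap is held by its wing, centred between the pads at (316,255). I measure its offset in the hand and start the guarded descent over the neck.

Run:
```python
from h import *
p,d,c=grab('wrist'); T=m.current_ee_pos(); R=m.current_tcp_rot()
L=(cloud(d,c)-T)@R; hsv=cv2.cvtColor(p,cv2.COLOR_RGB2HSV)
o=(hsv[...,0]>5)&(hsv[...,0]<22)&(hsv[...,1]>100)&(np.hypot(L[...,0],L[...,1])<.04)
for lo,hi in((-.026,-.014),(-.004,.010)):
    q=L[o&(L[...,2]>lo)&(L[...,2]<hi)]; print(len(q),q.mean(0).round(4),np.percentile(q,[1,99],0).round(4))
q=L[o&(L[...,2]>-.026)&(L[...,2]<-.014)]; r=cv2.minAreaRect((q[:,:2]*1000).astype(np.float32)); print(r)
print(T,m.current_force())
B=np.array([.5511,.0847])
m.move_ptp(np.array([*B,.22]),Rz(41.1))
m.move_l(np.array([*B,.18]),max_speed=.1)
f0=np.array(m.current_force()); print('f0',f0,m.current_time())
for rim in(.143,.139,.137,.135,.1345,.134,.1335,.133,.1325,.132,.1315,.131):
    m.move_l(np.array([*B,rim+.031]),max_speed=.03)
    f=np.array(m.current_force())-f0; print(rim,f.round(1),np.round(m.current_ee_pos()-np.array([*B,.031]),4))
    if np.linalg.norm(f)>10: break
print(m.current_time(),m.current_ft_torque())
```

```text
4220 [ 0.0017  0.0005 -0.0183] [[-0.0215 -0.0118 -0.021 ]
 [ 0.0229  0.0127 -0.0154]]
1916 [0.0174 0.0005 0.0037] [[ 0.0018 -0.0269 -0.0035]
 [ 0.0281  0.0278  0.0095]]
((0.18162918090820312, 0.5646352767944336), (25.852163314819336, 46.0745735168457), 89.33329772949219)
[ 0.50885182 -0.10339436  0.23956173] [ 0.66609796  0.08698375 -0.59144375]
f0 [ 0.04898914 -0.12283938 -0.15882189] 10.6917
0.143 [-0.3 -0.8 -0.4] [-0.     0.     0.143]
0.139 [ 0.1 -0.2 -1.2] [-1.000e-04  0.000e+00  1.388e-01]
0.137 [-0.5  0.6  0.3] [-1.000e-04  0.000e+00  1.369e-01]
0.135 [ 0.4  0.1 -0.2] [-1.000e-04 -0.000e+00  1.348e-01]
0.1345 [ 0.5 -0.1 -0.8] [0.     0.     0.1345]
0.134 [ 0.1  0.8 -0.7] [-0.     0.     0.134]
0.1335 [ 0.2  0.7 -0.2] [-0.      0.      0.1335]
0.133 [-0.4 -0.1 -1.3] [ 0.    -0.     0.133]
0.1325 [-0.4 -0.1 -0.3] [-0.     -0.      0.1325]
0.132 [-0.6 -0.4 -0.1] [-0.    -0.     0.132]
0.1315 [ 0.3 -0.6  2.2] [0.     0.     0.1316]
0.131 [-0.3  1.2  1.6] [1.000e-04 0.000e+00 1.311e-01]
13.825 [0.0174157  0.04514841 0.03619149]
```

Dropped in cleanly, only the spring is felt. Pressing on.

Run:
```python
from h import *
B=np.array([.5511,.0847])
for rim in(.130,.129,.128,.127,.126,.125,.124,.123,.122,.1215,.121):
    m.move_l(np.array([*B,rim+.031]),max_speed=.03)
    f=np.array(m.current_force()); print(rim,f.round(1),np.array(m.current_ft_torque()).round(2),np.round(m.current_ee_pos()[2]-.031,4))
    if np.linalg.norm(f[:2])>9 or f[2]>18: break
print(m.current_time())
```

```text
0.13 [-0.9  0.3  2.8] [-0.04 -0.02  0.05] 0.1301
0.129 [ 0.2 -0.2  2.5] [-0.02 -0.05  0.02] 0.129
0.128 [-0.1 -0.5  3.9] [ 0.03 -0.02 -0.01] 0.1281
0.127 [-0.4 -0.4  4.5] [ 0.01 -0.04 -0.02] 0.1271
0.126 [-0.5  0.4  4.9] [ 0.08 -0.03 -0.  ] 0.1261
0.125 [-0.6 -0.1  5.1] [ 0.04 -0.01 -0.02] 0.1251
0.124 [-0.6  0.6  6. ] [ 0.04  0.11 -0.06] 0.1242
0.123 [-0.8 -0.3  6.5] [-0.06  0.14  0.1 ] 0.1232
0.122 [-0.9 -0.4  7.6] [-0.03  0.21 -0.02] 0.1223
0.1215 [-1.5  0.2  7.8] [0.01 0.18 0.01] 0.1218
0.121 [-1.8 -0.3  8. ] [-0.01  0.17 -0.01] 0.1214
16.575
```

Run:
```python
from h import *
B=np.array([.5511,.0847]); z=.1205+.031
m.move_l(np.array([*B,z]),max_speed=.03)
for t in(2,4,6,8,11,14,17,20,23,26,29,31,33):
    m.move_l(np.array([*B,z]),Rz(41.1-t),max_speed=.03)
    f=np.array(m.current_force()); q=np.array(m.current_ft_torque()); R=m.current_tcp_rot()
    print(t,f.round(1),q.round(2),np.round(m.current_ee_pos()[2]-.031,4),round(41.1-np.degrees(np.arctan2(R[1,0],R[0,0])),2))
    if abs(q[2])>.3 or np.linalg.norm(f[:2])>10 or f[2]>20: print('stop');break
print(m.current_time())
```

```text
2 [-0.7  0.2  8.1] [ 0.01  0.13 -0.02] 0.121 2.01
4 [ 0.  -0.6  9.9] [ 0.04  0.1  -0.08] 0.121 4.02
6 [ 0.2 -0.5  8.9] [0.05 0.03 0.  ] 0.121 6.01
8 [ 0.8 -0.3  8.7] [-0.07  0.03 -0.02] 0.121 8.02
11 [-0.3  0.4  8.6] [ 0.04  0.01 -0.04] 0.1211 11.02
14 [-0.1  0.4  9.5] [-0.02  0.02 -0.06] 0.121 14.02
17 [0.7 0.1 8.1] [ 0.    0.   -0.06] 0.1211 17.02
20 [-0.8  0.2  8.7] [ 0.   -0.01 -0.  ] 0.1211 20.02
23 [-0.4 -0.8  8.5] [-0.02  0.01 -0.03] 0.121 23.02
26 [ 0.7 -0.1  8.3] [-0.   -0.01 -0.  ] 0.1211 26.03
29 [ 0.8 -0.1  8.9] [-0.03  0.02  0.04] 0.1211 29.02
31 [0.  0.6 7.6] [ 0.    0.01 -0.04] 0.1211 31.01
33 [ 0.6 -1.   7.8] [ 0.03 -0.   -0.05] 0.1211 33.02
20.075
```

Turned freely past the ledges. I ease up to feel the catch, then release and look.

Run:
```python
from h import *
B=np.array([.5511,.0847])
for rim in(.1225,.1235,.1242,.1247,.125,.1253,.1256,.1259):
    m.move_l(np.array([*B,rim+.031]),max_speed=.03)
    f=np.array(m.current_force()); q=np.array(m.current_ft_torque()); print(rim,f.round(1),q.round(2),np.round(m.current_ee_pos()[2]-.031,4))
    if f[2]<-3: break
m.move_l(np.array([*B,.1249+.031]),max_speed=.03); print(m.current_force())
m.set_gripper(.62); m.move_l(np.array([*B,.24]),max_speed=.12)
m.move_ptp(np.array([B[0]-.02,B[1],.30]),Rz(8.1)); m.dwell(.3)
p,d,c=grab('wrist','end.png'); P=cloud(d,c); np.savez('end.npz',P=P)
near=np.hypot(P[...,0]-B[0],P[...,1]-B[1])<.04
q=P[near&(P[...,2]>.170)&(P[...,2]<.19)]; print(len(q),q.mean(0),np.median(q[:,2]),cv2.minAreaRect((q[:,:2]*1000).astype(np.float32)))
print(m.current_time())
```

```text
0.1225 [ 0.2 -0.3  7. ] [ 0.01 -0.1  -0.01] 0.123
0.1235 [ 1.2 -0.4  7.1] [ 0.02 -0.15 -0.02] 0.1239
0.1242 [ 0.8 -0.5  6.1] [ 0.02 -0.22  0.03] 0.1246
0.1247 [ 0.9 -0.1  5.7] [ 0.04 -0.17  0.01] 0.125
0.125 [0.7 0.3 6. ] [ 0.   -0.21 -0.03] 0.1253
0.1253 [0.8 0.7 5.9] [ 0.02 -0.19 -0.02] 0.1256
0.1256 [2.  1.  3.8] [ 0.08 -0.41 -0.03] 0.1258
0.1259 [ 4.6 -0.7  2.3] [ 0.03 -0.85 -0.04] 0.1258
[2.40678457 0.72725588 5.38203076]
1251 [0.55219977 0.08432682 0.17521154] 0.17524096101450545 ((551.4065551757812, 84.15838623046875), (45.2401237487793, 26.004932403564453), 7.821433067321777)
24.275
```

View pics/end.png

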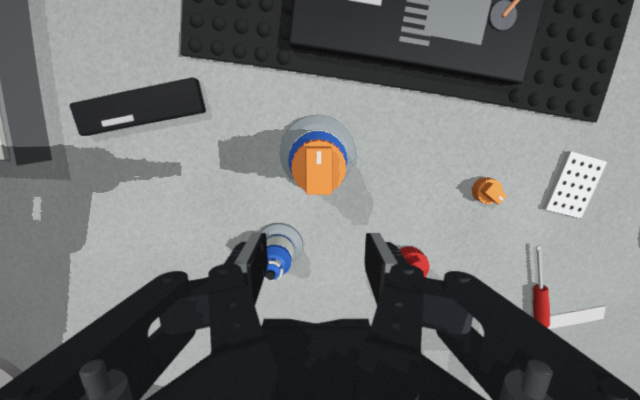

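The released cap sits on the bottle at (319,165). Its wing top is at 175.2 mm, so the rim is at −10 mm (the locked height), and the wing is at 7.8°, which is 33° from mid-gap. Nothing else has moved, so I'm handing it in.

```bash
python3 -c "
from bench import manip as m
print(m.sign_off())"
```

```text
the job is handed in; nothing more can be done
None
```

The larger orange cap is locked on the larger bottle: pressed down, turned 33° clockwise and released, it stayed at the locked height with only light forces on the neck; I handed it in at about 24 s with nothing else moved.

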